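# Hold the centrifuge lid's hinge leaf in line for its pin

## Task

The small bench centrifuge is getting its lid hinge back: pick up the loose hinge leaf that has the single middle knuckle (not the one with two), and lower that knuckle into the gap between the two knuckles on the centrifuge's rear block, leaf level with its flange up and its plate over the bowl, until all three holes line up well enough for the pin to slide straight through. Keep holding it there, still and in the air without forcing it against the machine: the program finishes while the gripper holds the leaf, because a colleague will then push in the pin. Leave the other leaf, the pin, the screwdriver, the bottle and the jar where they are.

Things in the scene. Friction and masses are not known exactly. Their poses are not given: they have to be found in the camera images.
- leaf: Dark steel hinge leaf to fit, 0.25-0.46 kg, lying flat, flange up. Origin: underside, below mid-flange; z up, x towards the knuckle, y along the hinge axis. Upright flange 8 mm thick (x -4 to 4), 50 mm long (y), top at z 48 mm: pinch it across the 8 mm. Base plate 6 mm thick, x -22 to 40, 50 mm wide; a tongue 30 mm wide leads to the knuckle at x 60.
- leaf_eye (a point): Centre of the loose leaf's one knuckle hole, at (60, 0, 12) mm in the frame of leaf, same axes. The knuckle is a tube along y, 24 mm outside, 13 mm hole, 30 mm long (y -15 to 15).
- jamb_eye (a point): Where the centre of the leaf's knuckle belongs: on the centrifuge's hinge axis, midway between its two fixed knuckles, 150 mm above the bench; y along the hinge axis, z up, x away from the bowl (the fitted leaf's x points the same way). Fixed knuckles: tubes 24 mm outside, 13 mm hole, 24 mm long, 36 mm apart (gap y -18 to 18). The gap is open above and in front; its floor is 24 mm below the axis.
- centrifuge: Small white lidless bench centrifuge, fixed: round open bowl 226 mm across its black rim, rim top 118 mm above the bench; at its rear (+x) the grey jamb block, 36 mm thick, 96 mm wide, carrying the two fixed knuckles; control panel in front (-x). Origin: centre of the bowl, at bench height; z up; jamb_eye lies at (125, 0, 150) mm in this frame, same axes.
- spare_leaf: The wrong leaf, to be left alone: same plate and flange, but two knuckles 22 mm long with a 36 mm gap between them. Origin and axes as for leaf; it may lie in either of the two leaf places. 48 mm high, 80 mm wide.
- hinge_pin: Steel hinge pin with a tapered nose, 7 mm thick, 94 mm long, lying in a shallow steel tray (125 x 50 x 14 mm) on the robot's side of the leaves. Origin: middle of its length, at its underside; y along it. Leave it.
- screwdriver: Black-handled screwdriver, 200 mm long, lying on the bench beyond the leaves. Origin at its underside; x along it. Leave it.
- reagent_bottle: Closed amber bottle, 56 mm across, 85 mm high, upright at the far right. Origin: centre of its underside. Leave it.
- jar: Closed white jar, 60 mm across, 65 mm high, upright beyond the middle of the bench. Origin: centre of its underside. Leave it.
Mind the look-alikes: they are no part of the job. What is shaped like the jar but green or turquoise is not meant.

How it is judged:
On the way:
1. the single-knuckle leaf is held by the gripper, lifted clear of the bench (height (world z) of leaf above 0.06 m and contact force between leaf and the fingers above 1 N), for 0.2 s.
At the end, for the whole second after the job is handed in: Gripped, still, level (0.15 rad), flange up: knuckle within 4 mm of mid-gap, hole within 3 mm of the hinge axis in height and fore-and-aft and 0.09 rad in direction, under 5 N on the centrifuge; other leaf, pin, screwdriver, bottle, jar within 30 mm of their starts, last two upright (x of leaf_eye in the frame of jamb_eye between -0.003 and 0.003 m and z of leaf_eye in the frame of jamb_eye between -0.003 and 0.003 m and y of leaf_eye in the frame of jamb_eye between -0.004 and 0.004 m and angle between the y axis of leaf_eye and the y axis of jamb_eye, either way round below 0.09 rad and angle between leaf's own z axis and vertical below 0.15 rad and contact force between leaf and the fingers above 1 N and contact force between leaf and centrifuge below 5 N and linear speed of leaf below 0.02 m/s and distance of each of spare_leaf, hinge_pin, screwdriver, reagent_bottle, jar from where it was at the start of the episode below 0.03 m and angle between each of reagent_bottle, jar's own z axis and vertical below 0.2 rad); the arm keeps its last pose, push and grip.
It fails at once if the leaf is forced against the centrifuge (over 25 N) (contact force between leaf and centrifuge above 25 N).
It fails at once if the other leaf, the pin, the screwdriver, the bottle or the jar is displaced by more than 30 mm (distance of any of spare_leaf, hinge_pin, screwdriver, reagent_bottle, jar from where it was at the start of the episode above 0.03 m).
It also fails if it takes over 42 s, if anything falls off the work surface, if the arm or the gripper's body presses on something with over 40 N, if the wrist force passes 120 N, or if a joint passes its speed limit or range.

## Robot

A 6-joint arm with a two-finger parallel gripper is mounted at the origin on the work surface. World frame = base frame: x ahead of the robot, y to its left, z up, the work surface at z = 0. Lengths are in m, angles in rad, forces in N, time in s.
With the tool pointing down it reaches from about 0.25 to 0.775 m from the base axis. Payload 4 kg.
Tool frame: the origin (TCP) lies at the very end of the fingers, on their centre line; the grasp point (between the pads) lies 19 mm behind it; z points along the fingers, y is the direction in which the jaws open and shut (so a half turn about z gives the same grasp; the last joint's range is limited). The gripper opens to 94 mm and grips with 3 to 60 N. Pads are 16 mm wide; open, the fingers measure 119 mm over their backs; the gripper's body (75 mm by 177 mm) begins 78 mm behind the grasp point.
Start: joints at [1.154, 0.087, 1.371, -0, 1.684, -0.103], TCP at [0.17, 0.523, 0.206] pointing down, gripper open.
Joint ranges: [-3.1, 3.1], [-0.76, 2.03], [0.27, 2.55], [-1.08, 4.22], [0.17, 2.65], [-2.57, 2.57]. Speed limits (rad/s): [2.79, 2.79, 3.14, 3.14, 3.14, 3.14].

## Interface

Orientations are given as [roll, pitch, yaw] about the fixed x, y, z axes, in that order (R = Rz(yaw) Ry(pitch) Rx(roll)).
In Python, from bench import robot, cams, models gives the robot as it stands.
- The arm moves only by the tool step_arm, never from a script. Its argument "series" is a list of rows, each a list of 5 numbers: the gripper command: -1 is shut, 1 is fully open, values between are in proportion, then the shift along the tool's x, y, z in mm, then the turn about the tool's z in degrees. A call has 1 to 20 rows; each row is the pose to reach, as a shift and turn from the pose commanded when the call began, along the tool's axes at that moment; what a row does not reach only later rows make up. A row lasts 1/8 s, in which the tool goes at most 62.5 mm and 10.7 degrees, less where a joint would pass 70% of its speed; a pose out of reach is approached as far as the arm can. A call with a gripper value outside its range is refused whole. The fingers move at their own pace and stop on an object; the grip force is fixed at half the most. Time passes only in rows, so rows that repeat a pose let the fingers close. It gives the time, the measured TCP pose, the force and the opening at its end, in the units of the state.
- robot.get_obs(): the state, without advancing time (a new reading comes with each control period).
- cams.snapshot(name): name is "side" or "top"; returns a dict with "pixels" (480x640x3 uint8, red, green, blue), "fov_y" (degrees; the focal length in pixels is half the picture's height over the tangent of half this angle, whatever the lens; pixels are square), "cx", "cy" (the principal point, pixels), "R" (3x3) and "t" (3): a world point X has camera coordinates R X + t. Camera axes: x right, y down, z forward; pixel columns grow to the right and rows downward; lengths in m; the calibration is good to about 2 mm. A picture is of the moment at which its call begins. There is no depth.
- robot.close_job(): hands the job in, once; it reports no verdict.
Trained networks look in a picture, given as the dict that the camera call returned (one of the last four; its "shot" number tells which), for a name from the list of things; names that differ only in an ending like _2 or _b are one class to them, and where a whole thing is asked for, a point or a joint stands for the part that bears it (a point fixed in the world has none). Each returns a list of dicts, best first, with "p" (0 to 1); they miss things now and then, are a little off and sometimes report something else, mostly with a low value. They report only what shows in the picture. A call takes as long as a camera call. They do not tell look-alikes from the thing itself.
- models.find_in(picture, label): "position" ([x, y, z] in m, in world coordinates, good to about 4 mm: the middle of the surface that is visible of it).
- models.pinpoint(picture, label): "position" ([x, y, z] in m, in world coordinates, good to about 4 mm: a listed point, or the origin of a listed thing).
The state is a dict: "time": time; "joint_positions": joint angles; "qvel": joint speeds; "joint_torque": joint torques, N m; "tool_pos": TCP position; "ee_rot": TCP orientation; "wrist_force": force on the tool from outside, world axes, zero at the start; "wrist_torque": the same for the moment, N m; "width": finger opening in m.
Only numpy, scipy, OpenCV 4.12 (cv2) and the standard library are available. Lean on these libraries where they do the work, as an engineer would, in place of code of your own. Each camera call takes 0.05 s, during which the arm holds its last target. There are 200 camera calls.

## Working session

There is one attempt and no reset: what is moved stays moved. The work goes in short steps, Python scripts to look and compute and a tool call to move; the robot and the scene stay as the last step left them, time stands still between calls to the robot, and variables do not carry over. Pictures are saved under pics/ and viewed, about 8 in all and at most 12, crops included, and the job is handed in when it is done.

Besides the shell and the picture viewer there is one more tool, called after "Request:" by a JSON object that holds its "op" and its "data", one argument or row to a line. step_arm: Moves the arm, as the interface text tells. Its arguments: {"type":"object","properties":{"series":{"type":"array","items":{"type":"array","items":{"type":"number"}}}},"required":["series"]}

```bash
mkdir -p pics; ls; python3 - <<'E'
from bench import robot,cams,models
import cv2,numpy as np
o=robot.get_obs();print(o['time'],o['tool_pos'],o['ee_rot'],o['width'])
for n in('top','side'):
    s=cams.snapshot(n);cv2.imwrite(f'pics/{n}0.png',s['pixels'][:,:,::-1])
    print(n,s['fov_y'],s['cx'],s['cy'],np.round(s['R'],3).tolist(),s['t'])
    for l in('leaf','leaf_eye','jamb_eye','centrifuge','spare_leaf','hinge_pin','jar','reagent_bottle','screwdriver'):
        print(l,[(round(d['p'],2),np.round(d['position'],3).tolist()) for d in models.pinpoint(s,l)[:3]])
E
```

```text
pics
0.0 [0.16954022 0.52264305 0.20430814] [-3.13939334e+00 -2.11477377e-04  2.82781486e+00] 0.09376533191683202
top 43.5876247782481 317.045094898069 236.4589973519458 [[0.019, -1.0, -0.002], [-0.985, -0.019, -0.173], [0.173, 0.005, -0.985]] [-0.10113813  0.57342724  1.18408965]
leaf [(0.58, [0.531, -0.15, -0.001])]
leaf_eye [(0.8, [0.572, -0.192, 0.013]), (0.25, [0.53, -0.151, 0.001])]
jamb_eye [(0.84, [0.582, 0.145, 0.148])]
centrifuge [(0.87, [0.455, 0.164, 0.002])]
spare_leaf [(0.91, [0.53, -0.308, 0.001])]
hinge_pin [(0.46, [0.354, -0.162, -0.0]), (0.34, [0.53, -0.149, -0.001])]
jar [(0.86, [0.69, 0.113, 0.005]), (0.8, [0.613, -0.045, -0.0]), (0.61, [0.721, -0.005, 0.0])]
reagent_bottle [(0.57, [0.675, -0.415, 0.002])]
screwdriver [(0.72, [0.702, -0.209, 0.006])]
side 50.323310552461294 317.9147058192529 236.73779861087792 [[0.919, -0.394, -0.0], [-0.291, -0.677, -0.676], [0.266, 0.621, -0.737]] [-0.52624559  0.14464775  1.19110703]
leaf [(0.63, [0.533, -0.146, 0.002])]
leaf_eye [(0.71, [0.574, -0.192, 0.012])]
jamb_eye [(0.58, [0.583, 0.146, 0.15]), (0.32, [0.677, -0.413, 0.002])]
centrifuge [(0.98, [0.459, 0.164, 0.002]), (0.21, [0.533, -0.305, 0.004])]
spare_leaf [(0.7, [0.532, -0.304, 0.002])]
hinge_pin [(0.53, [0.359, -0.162, 0.004])]
jar [(0.84, [0.69, 0.111, -0.004]), (0.8, [0.717, -0.007, -0.004]), (0.77, [0.616, -0.048, -0.004])]
reagent_bottle [(0.73, [0.678, -0.415, 0.003])]
screwdriver [(0.74, [0.707, -0.211, 0.0]), (0.24, [0.57, -0.191, 0.011])]
```

View pics/top0.png

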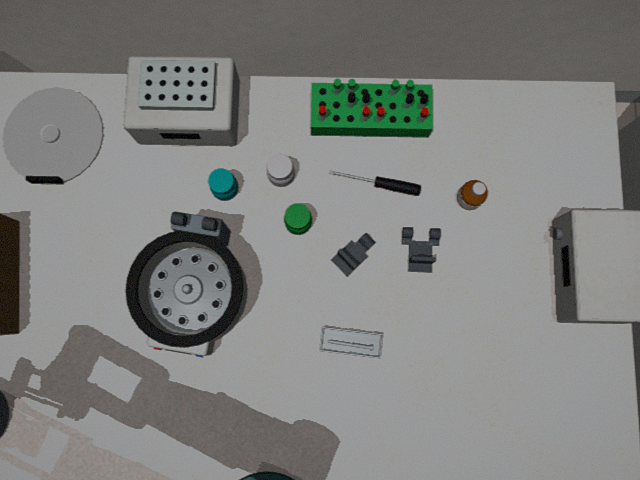

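View pics/side0.png

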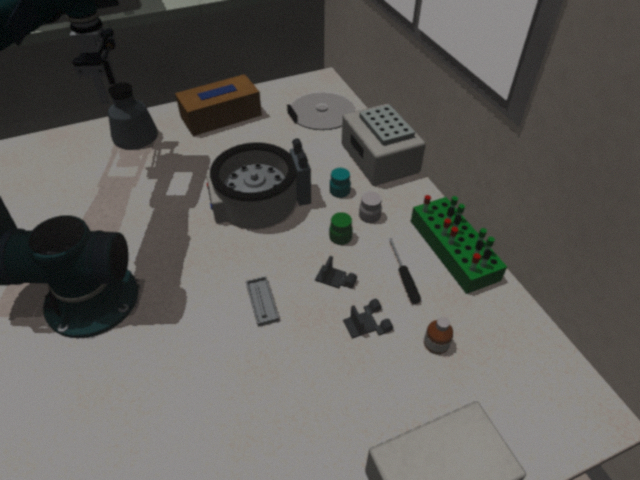

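The single-knuckle leaf is at about px (353,255) in the top view, with its knuckle at (367,241). The spare is at (420,255) and the jamb knuckles are at (180,218) and (208,225). The networks agree with both pictures: leaf yaw is about -47° and centrifuge yaw about -8.4°. Next I move above the leaf.

Request:
{"op": "step_arm", "data": {
  "series": [
    [0.2,-40,-38,0,9],
    [0.0,-85,-81,0,18],
    [-0.15,-130,-124,0,28],
    [-0.15,-175,-167,0,38],
    [-0.15,-220,-210,0,48],
    [-0.15,-265,-253,0,57],
    [-0.15,-310,-295,0,67],
    [-0.15,-355,-338,0,77],
    [-0.15,-400,-381,0,86],
    [-0.15,-445,-424,0,96],
    [-0.15,-490,-467,0,106],
    [-0.15,-530,-505,0,114],
    [-0.15,-552,-526,0,119],
    [-0.15,-552,-526,40,119],
    [-0.15,-552,-526,80,119],
    [-0.15,-552,-526,80,119],
    [-0.15,-552,-526,80,119]
  ]
}}

```text
time: 3.12
tool_pos: [0.5333, -0.1477, 0.1271]
ee_rot: [3.14, -0.001, 0.751]
wrist_force: [0.5, -0.7, 1.0]
width: 0.04
```

```bash
python3 - <<'E'
from bench import robot,cams,models
import cv2,numpy as np
o=robot.get_obs();print(o['time'],o['tool_pos'],o['ee_rot'],o['width'],o['joint_positions'],o['wrist_force'])
J=[];C=[]
for i in range(3):
  for n in('top','side'):
    s=cams.snapshot(n)
    if i==0:cv2.imwrite(f'pics/{n}1.png',s['pixels'][:,:,::-1])
    for l in('jamb_eye','centrifuge')+(('leaf','leaf_eye') if i==0 else ()):
        print(n,l,[(round(d['p'],2),np.round(d['position'],4).tolist()) for d in models.pinpoint(s,l)[:1]])
s=cv2.imread('pics/side1.png')[220:380,270:450]
cv2.imwrite('pics/c1.png',cv2.resize(s,None,fx=4,fy=3.7,interpolation=cv2.INTER_CUBIC))
E
```

```text
3.125 [ 0.53327736 -0.14774048  0.12714626] [ 3.13956054e+00 -1.10554430e-03  7.51016181e-01] 0.040000827732294214 [-3.72802241e-01  1.21132845e-01  1.48950897e+00  1.18669052e-04
  1.52864050e+00  4.46974165e-01] [ 0.52053782 -0.66277079  0.98457463]
top jamb_eye [(0.78, [0.5818, 0.1476, 0.1485])]
top centrifuge [(0.57, [0.4571, 0.1649, -0.0004])]
top leaf [(0.47, [0.5303, -0.1517, 0.0013])]
top leaf_eye []
side jamb_eye [(0.97, [0.5833, 0.1427, 0.1507])]
side centrifuge [(0.72, [0.46, 0.1639, 0.0001])]
side leaf [(0.88, [0.5333, -0.1489, -0.0006])]
side leaf_eye [(0.78, [0.5725, -0.1932, 0.0088])]
top jamb_eye [(0.63, [0.5836, 0.1436, 0.1446])]
top centrifuge [(0.71, [0.4596, 0.1627, -0.0005])]
side jamb_eye [(0.69, [0.5814, 0.1429, 0.1495])]
side centrifuge [(0.55, [0.4569, 0.1654, -0.0007])]
top jamb_eye [(0.73, [0.5845, 0.1447, 0.1486])]
top centrifuge [(0.82, [0.4569, 0.1587, -0.003])]
side jamb_eye [(0.98, [0.5818, 0.1468, 0.15])]
side centrifuge [(0.61, [0.4532, 0.1614, 0.0015])]
```

View pics/c1.png

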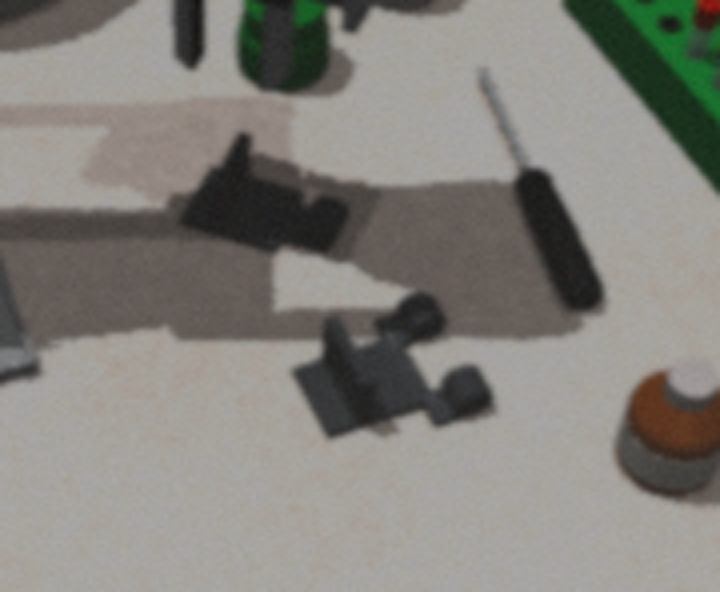

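The open fingers hang above the single-knuckle leaf, which sits at crop (265,205). The spare is at (370,375). Next I descend and pinch the flange.

Request:
{"op": "step_arm", "data": {
  "series": [
    [-0.15,-2,0,25,0],
    [-0.15,-2,0,55,0],
    [-0.15,-2,0,80,0],
    [-0.15,-2,0,98,0],
    [-0.15,-2,0,107,0],
    [-0.15,-2,0,107,0],
    [-0.15,-2,0,107,0],
    [-1,-2,0,107,0],
    [-1,-2,0,107,0],
    [-1,-2,0,107,0],
    [-1,-2,0,107,0],
    [-1,-2,0,107,0]
  ]
}}

```text
time: 5.72
tool_pos: [0.5313, -0.1491, 0.0187]
ee_rot: [3.141, -0.0, 0.751]
wrist_force: [0.4, -0.7, -0.4]
width: 0.0075
```

Request:
{"op": "step_arm", "data": {
  "series": [
    [-1,0,0,-10,0],
    [-1,0,0,-25,0],
    [-1,0,0,-50,0],
    [-1,0,0,-80,0],
    [-1,0,0,-110,0],
    [-1,0,0,-140,0],
    [-1,0,0,-170,0],
    [-1,0,0,-195,0],
    [-1,0,0,-200,0],
    [-1,0,0,-200,0],
    [-1,0,0,-200,0]
  ]
}}

```text
time: 7.1
tool_pos: [0.5303, -0.1487, 0.2168]
ee_rot: [-3.139, 0.001, 0.751]
wrist_force: [-0.3, -0.2, -1.9]
width: 0.0078
```

Request:
{"op": "step_arm", "data": {
  "series": [
    [-1,10,-11,0,-2],
    [-1,30,-34,0,-6],
    [-1,55,-62,0,-11],
    [-1,80,-90,0,-16],
    [-1,105,-118,0,-21],
    [-1,130,-146,0,-26],
    [-1,155,-174,0,-31],
    [-1,180,-202,0,-35],
    [-1,195,-219,0,-37.5],
    [-1,201,-226,0,-38.7],
    [-1,201,-226,0,-38.7],
    [-1,201,-226,0,-38.7]
  ]
}}

```text
time: 8.6
tool_pos: [0.5238, 0.1527, 0.2184]
ee_rot: [-3.141, 0.0, 1.425]
wrist_force: [-0.1, -0.7, -2.5]
width: 0.0078
```

```bash
cat >m.py <<'E'
from bench import robot,cams,models
import cv2,numpy as np,sys
def meas(tag,N=4,labels=('jamb_eye','leaf_eye','leaf')):
    o=robot.get_obs();print(round(o['time'],2),o['tool_pos'].round(4),o['ee_rot'].round(4),o['width'],o['wrist_force'].round(1))
    for n in('top','side'):
        D={l:[] for l in labels}
        for i in range(N):
            s=cams.snapshot(n)
            for l in labels:
                r=models.pinpoint(s,l)
                if r:D[l].append(r[0]['position'])
        cv2.imwrite(f'pics/{n}{tag}.png',s['pixels'][:,:,::-1])
        for l in labels:
            if D[l]:
                a=np.array(D[l]);print(n,l,len(a),np.median(a,0).round(4),a.std(0).round(4))
    a=cv2.imread(f'pics/top{tag}.png')[180:300,140:280];b=cv2.imread(f'pics/side{tag}.png')[100:220,220:360]
    f=lambda q:cv2.resize(q,(400,343),interpolation=cv2.INTER_CUBIC)
    cv2.imwrite(f'pics/c{tag}.png',np.hstack([f(a),f(b)]))
E
python3 -c "
from m import *
meas('2')"
```

```text
8.6 [0.5238 0.1527 0.2184] [-3.1415e+00  5.0000e-04  1.4252e+00] 0.007752905580519579 [-0.1 -0.7 -2.5]
top jamb_eye 4 [0.582  0.1452 0.1472] [0.052  0.1519 0.0632]
top leaf_eye 4 [0.5805 0.141  0.2122] [0.0007 0.0016 0.0021]
top leaf 4 [0.5242 0.1544 0.1994] [0.0012 0.0014 0.0023]
side jamb_eye 4 [0.5829 0.1466 0.1487] [0.001  0.0017 0.0015]
side leaf_eye 4 [0.58   0.1443 0.2098] [0.0017 0.0008 0.0025]
side leaf 4 [0.5226 0.1525 0.1978] [0.0042 0.1985 0.0845]
```

View pics/c2.png

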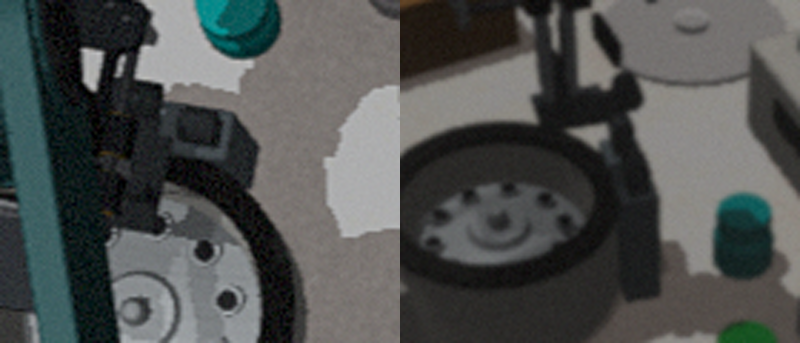

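The side crop shows the leaf level and gripped, with its knuckle (620,90) above the gap of the jamb block. The top crop is partly hidden by the arm. I'll go 30 mm lower, still clear of the fixed knuckles, and compare the two eyes more closely.

Request:
{"op": "step_arm", "data": {
  "series": [
    [-1,0,0,8,0],
    [-1,0,0,20,0],
    [-1,0,0,28,0],
    [-1,0,0,30,0],
    [-1,0,0,30,0],
    [-1,0,0,30,0],
    [-1,0,0,30,0]
  ]
}}

```text
time: 11.08
tool_pos: [0.524, 0.1535, 0.189]
ee_rot: [3.141, -0.0, 1.426]
wrist_force: [0.3, 0.8, -2.5]
width: 0.0075
```

```bash
cat >o.py <<'E'
from m import *
def overlay(tag,jamb,yawj,n=6,name='side',box=(285,130,80,60)):
    """average n side pictures, draw predicted outlines, print net medians"""
    o=robot.get_obs();p=o['tool_pos'];print(o['time'],p.round(4),o['ee_rot'].round(4))
    ims=[];D={'jamb_eye':[],'leaf_eye':[]}
    for i in range(n):
        s=cams.snapshot(name);ims.append(s['pixels'].astype(float))
        for l in D:
            for r in models.pinpoint(s,l)[:1]:
                if np.linalg.norm(r['position']-np.array(jamb))<.08:D[l].append(r['position'])
    for l,a in D.items():
        if a:print(name,l,len(a),np.mean(a,0).round(4),np.std(a,0).round(4))
    im=np.mean(ims,0)[:,:,::-1]
    np.savez(f'{name}{tag}.npz',im=im,R=s['R'],t=s['t'],f=240/np.tan(np.radians(s['fov_y']/2)),c=(s['cx'],s['cy']))
    cv2.imwrite(f'pics/{name}{tag}.png',im)
    f=240/np.tan(np.radians(s['fov_y']/2));c=np.array([s['cx'],s['cy']])
    proj=lambda X:(lambda q:q[:,:2]/q[:,2:]*f+c)(X@np.array(s['R']).T+np.array(s['t']))
    k=10;x0,y0,w,h=box
    g=cv2.resize(im[y0:y0+h,x0:x0+w],None,fx=5,fy=10*1.0,interpolation=cv2.INTER_CUBIC) if 0 else cv2.resize(im[y0:y0+h,x0:x0+w],None,fx=5,fy=5,interpolation=cv2.INTER_CUBIC)
    g=np.clip(g*2.0,0,255).astype(np.uint8);h2=g.copy()
    yl=o['ee_rot'][2]-np.pi/2;th=np.linspace(0,2*np.pi,60)
    eye=np.array([p[0]+.06*np.cos(yl),p[1]+.06*np.sin(yl),p[2]-.0187+.012]);print('kin eye',eye.round(4),'yaw',np.degrees(yl))
    def circ(ctr,yaw,y,r,col):
        X=np.array([np.cos(yaw),np.sin(yaw),0]);Y=np.array([-np.sin(yaw),np.cos(yaw),0])
        P=ctr+Y*y+r*np.cos(th)[:,None]*X+r*np.sin(th)[:,None]*np.array([0,0,1.])
        cv2.polylines(h2,[np.round(((proj(P)-(x0,y0)+.5)*5)*8).astype(int)],True,col,1,cv2.LINE_AA,3)
    for y in(-.015,.015):circ(eye,yl,y,.012,(0,255,255))
    for y in(-.042,-.018,.018,.042):circ(np.array(jamb),yawj,y,.012,(0,255,0))
    cv2.imwrite(f'pics/o{name}{tag}.png',np.hstack([g,h2]))
E
python3 -c "
from o import *
overlay('3',(.5827,.1449,.150),np.radians(-8.3))"
```

```text
11.075 [0.524  0.1535 0.189 ] [ 3.1408e+00 -4.0000e-04  1.4264e+00]
side jamb_eye 6 [0.5827 0.1442 0.1491] [0.0013 0.0007 0.0007]
side leaf_eye 6 [0.5816 0.1427 0.1801] [0.0014 0.0019 0.0014]
kin eye [0.5834 0.1449 0.1823] yaw -8.275942185642938[ WARN:0@24.672] global loadsave.cpp:1063 imwrite_ Unsupported depth image for selected encoder is fallbacked to CV_8U.
```

View pics/oside3.png

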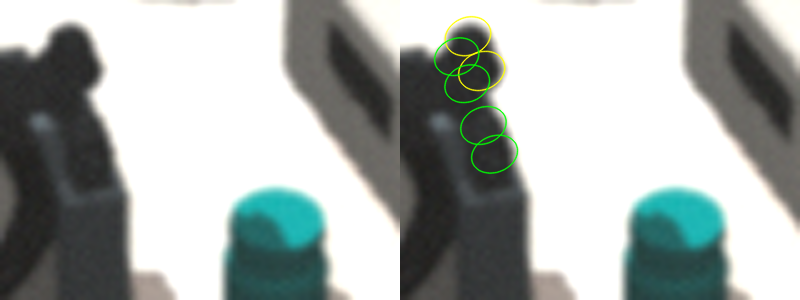

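Both predicted outlines, yellow for the leaf knuckle and green for the fixed knuckles, lie slightly up and right of the silhouettes. That looks like a shared calibration offset of about 1 px. I'll measure the relative offset on the bright-background edges.

```bash
cat >f.py <<'E'
import numpy as np,cv2
from scipy.ndimage import map_coordinates
def fit(tag,eye,yl,jamb,yj):
    d=np.load(f'side{tag}.npz');im=d['im'].mean(2);R,t,f,c=d['R'],d['t'],float(d['f']),d['c']
    proj=lambda X:(lambda q:q[:,:2]/q[:,2:]*f+c)(X@R.T+t)
    th=np.linspace(0,2*np.pi,180,endpoint=False)
    def pts(ctr,yaw,ys):
        X=np.array([np.cos(yaw),np.sin(yaw),0]);Y=np.array([-np.sin(yaw),np.cos(yaw),0])
        return np.vstack([ctr+Y*y+.012*(np.cos(th)[:,None]*X+np.sin(th)[:,None]*[0,0,1]) for y in ys])
    def edges(ctr,yaw,ys,keep):
        h=cv2.convexHull(proj(pts(np.array(ctr),yaw,ys)).astype(np.float32))[:,0]
        h=np.vstack([h,h[:1]]);s=np.r_[0,np.cumsum(np.linalg.norm(np.diff(h,axis=0),axis=1))]
        u=np.arange(0,s[-1],.5);P=np.c_[np.interp(u,s,h[:,0]),np.interp(u,s,h[:,1])]
        T=np.roll(P,-2,0)-np.roll(P,2,0);N=np.c_[T[:,1],-T[:,0]];N/=np.linalg.norm(N,axis=1)[:,None]
        if ((P-P.mean(0))*N).sum()<0:N=-N
        A=[];b=[]
        k=np.arange(-4,5,.1)
        for p,n in zip(P,N):
            if not keep(p,n,P):continue
            q=p+k[:,None]*n;v=map_coordinates(im,[q[:,1],q[:,0]],order=1)
            if v[-1]<100 or v[:15].mean()>70:continue
            m=(v[-10:].mean()+v[:25].min())/2;i=np.where((v[:-1]<m)&(v[1:]>=m))[0]
            if len(i):A.append(n);b.append(k[i[-1]])
        return np.array(A),np.array(b)
    A,b=edges(eye,yl,(-.015,.015),lambda p,n,P:n[0]>-.7)
    x,r=np.linalg.lstsq(A,b,rcond=None)[:2];print('leaf px shift',x.round(2),'n',len(b),'rms',np.sqrt(r/len(b)).round(2))
    # fixed near knuckle: straight right-hand edge
    A2,b2=edges(jamb,yj,(-.042,-.018),lambda p,n,P:n[0]>.8 and n[1]<0)
    print('jamb edge n',A2.mean(0).round(2),'shift',b2.round(2))
    nn=A2.mean(0);nn/=np.linalg.norm(nn)
    print('leaf shift along the same normal',x@nn,' jamb',np.median(b2))
    # px per mm along normal for x and z of jamb frame
    for nm,dv in(('x',[np.cos(yj),np.sin(yj),0]),('y',[-np.sin(yj),np.cos(yj),0]),('z',[0,0,1])):
        g=(proj(np.array([jamb])+.001*np.array(dv))-proj(np.array([jamb])))[0]
        print(nm,'px/mm',g.round(3),'along n',(g@nn).round(3))
E
python3 -c "
from f import *
fit('3',[.5834,.1449,.1823],np.radians(-8.28),[.5827,.1449,.150],np.radians(-8.3))"
```

```text
leaf px shift [-0.41  1.5 ] n 46 rms [0.34]
jamb edge n [ 0.93 -0.35] shift [-0.9 -0.8 -0.7 -0.7 -0.7 -0.7 -0.7 -0.7 -0.7 -0.7 -0.8 -0.9 -0.9 -0.9
 -0.8 -0.7]
leaf shift along the same normal -0.9221953105818566  jamb -0.6999999999999971
x px/mm [ 0.375 -0.062] along n 0.372
y px/mm [-0.09  -0.232] along n -0.002
z px/mm [-0.01  -0.309] along n 0.1
```

```bash
python3 - <<'E'
s=open('o.py').read()
s=s.replace("    cv2.imwrite(f'pics/o{name}","""    def box_(x1,x2,y1,y2,z1,z2):
        X=np.array([np.cos(yl),np.sin(yl),0]);Y=np.array([-np.sin(yl),np.cos(yl),0])
        for z in(z1,z2):
            P=np.array([eye+(a-.06)*X+b*Y+np.array([0,0,z-.012]) for a,b in((x1,y1),(x2,y1),(x2,y2),(x1,y2))])
            cv2.polylines(h2,[np.round(((proj(P)-(x0,y0)+.5)*5)*8).astype(int)],True,(255,255,0),1,cv2.LINE_AA,3)
    box_(-.022,.04,-.025,.025,0,.006)
    cv2.imwrite(f'pics/o{name}""")
s=s.replace("g*2.0","g*gain").replace("box=(285,130,80,60)","box=(285,130,80,60),gain=2.")
open('o.py','w').write(s)
from o import *
overlay('3',(.5827,.1449,.150),np.radians(-8.3),4,'top',(155,190,80,80),2.5)
a=cv2.imread('pics/otop3.png')
d=np.load('side3.npz')
g=cv2.imread('pics/side3.png')[115:165,255:315];cv2.imwrite('pics/s3.png',cv2.resize(np.clip(g*3.,0,255).astype(np.uint8),None,fx=10,fy=10,interpolation=cv2.INTER_CUBIC))
E
```

```text
11.975 [0.5237 0.1535 0.1884] [-3.1415e+00 -1.0000e-04  1.4263e+00]
top jamb_eye 4 [0.5816 0.1448 0.1469] [0.0008 0.0004 0.0004]
top leaf_eye 4 [0.5808 0.1423 0.182 ] [0.0003 0.001  0.0014]
kin eye [0.5831 0.1448 0.1817] yaw -8.279721840264402[ WARN:0@14.932] global loadsave.cpp:1063 imwrite_ Unsupported depth image for selected encoder is fallbacked to CV_8U.
```

View pics/otop3.png

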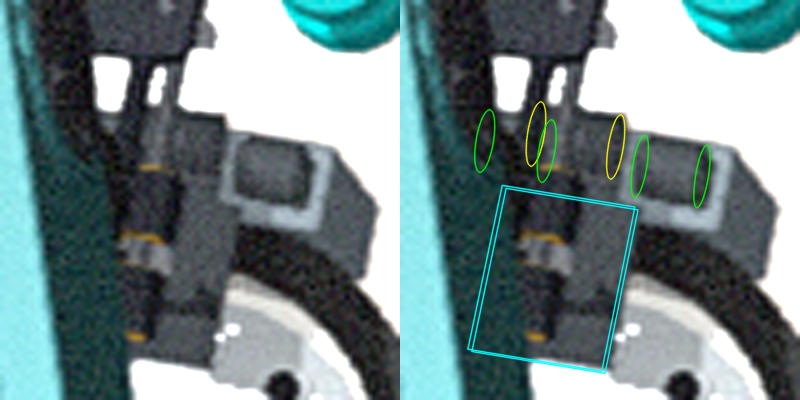

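View pics/s3.png

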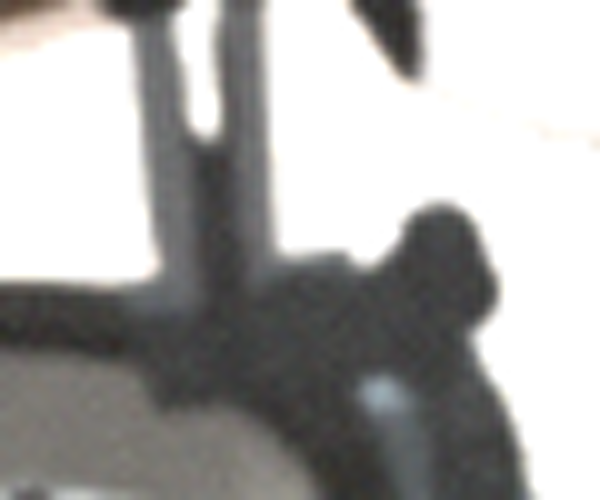

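In the top view the leaf plate's right edge (212,370) lies about 1.2 px right of the kinematic prediction (205,372). Both networks agree: the leaf sits about 2 mm to -y of mid-gap, and x agrees within 1 mm. I'll shift +2 mm along tool x and lower gently.

Request:
{"op": "step_arm", "data": {
  "series": [
    [-1,2,0,0,0],
    [-1,2,0,2,0],
    [-1,2,0,5,0],
    [-1,2,0,8,0],
    [-1,2,0,11,0],
    [-1,2,0,14,0],
    [-1,2,0,15,0],
    [-1,2,0,15,0],
    [-1,2,0,15,0]
  ]
}}

```text
time: 13.7
tool_pos: [0.5241, 0.1555, 0.1737]
ee_rot: [3.141, -0.0, 1.426]
wrist_force: [0.4, -0.3, -2.6]
width: 0.008
```

Request:
{"op": "step_arm", "data": {
  "series": [
    [-1,0,0,1,0],
    [-1,0,0,3,0],
    [-1,0,0,5,0],
    [-1,0,0,7,0],
    [-1,0,0,9,0],
    [-1,0,0,10,0],
    [-1,0,0,10,0],
    [-1,0,0,10,0]
  ]
}}

```text
time: 14.7
tool_pos: [0.5241, 0.1555, 0.1636]
ee_rot: [3.141, -0.0, 1.426]
wrist_force: [0.2, 0.0, -3.1]
width: 0.0076
```

Forces are unchanged. I'll go the last 6.5 mm, which puts the eye at about 0.1505 m, and look.

Request:
{"op": "step_arm", "data": {
  "series": [
    [-1,0,0,1,0],
    [-1,0,0,3,0],
    [-1,0,0,5,0],
    [-1,0,0,6.5,0],
    [-1,0,0,6.5,0],
    [-1,0,0,6.5,0],
    [-1,0,0,6.5,0]
  ]
}}

```text
time: 15.58
tool_pos: [0.5241, 0.1554, 0.1571]
ee_rot: [3.141, -0.0, 1.426]
wrist_force: [-0.5, 0.0, -2.8]
width: 0.008
```

```bash
python3 - <<'E' 2>/dev/null
from o import *
J=(.5825,.1449,.150)
overlay('4',J,np.radians(-8.3),5,'side',(275,125,80,60))
overlay('4',J,np.radians(-8.3),4,'top',(155,190,80,60),2.5)
cv2.imwrite('pics/o4.png',np.vstack([cv2.imread('pics/oside4.png'),cv2.imread('pics/otop4.png')]))
print(robot.get_obs()['wrist_force'],robot.get_obs()['wrist_torque'])
E
```

```text
15.575 [0.5241 0.1554 0.1571] [ 3.1414e+00 -2.0000e-04  1.4263e+00]
side jamb_eye 5 [0.5822 0.1458 0.1479] [0.0015 0.001  0.0009]
side leaf_eye 5 [0.5804 0.1465 0.1486] [0.0014 0.0015 0.0012]
kin eye [0.5835 0.1468 0.1504] yaw -8.280776671816819
16.325 [0.5241 0.1554 0.157 ] [ 3.1415e+00 -1.0000e-04  1.4263e+00]
top jamb_eye 4 [0.5812 0.1446 0.148 ] [0.0009 0.0006 0.0008]
top leaf_eye 4 [0.5812 0.1443 0.1484] [0.0024 0.001  0.0021]
kin eye [0.5834 0.1468 0.1503] yaw -8.278826921313216
[-0.31789898 -0.8597837  -2.25230196] [-0.04674762  0.13806732 -0.04702509]
```

View pics/o4.png

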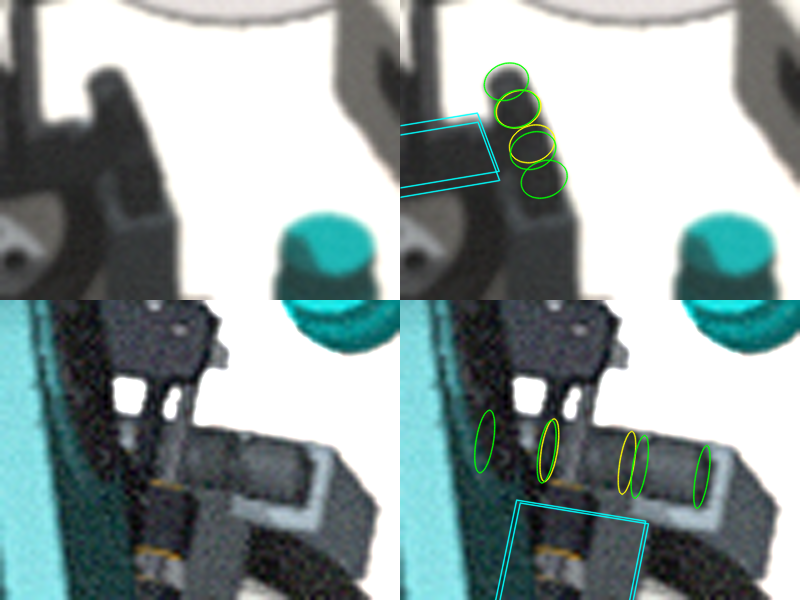

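The side view shows the three knuckles forming one straight right-hand silhouette, and the forces are unchanged. I'll quantify that edge per segment.

```bash
python3 - <<'E'
import numpy as np
from scipy.ndimage import map_coordinates
yj=np.radians(-8.3);J=np.array([.5825,.1449,.150]);X=np.array([np.cos(yj),np.sin(yj),0]);Y=np.array([-np.sin(yj),np.cos(yj),0])
th=np.linspace(0,2*np.pi,720)
for nm in('side','top'):
    d=np.load(f'{nm}4.npz');im=d['im'].mean(2);f=float(d['f'])
    proj=lambda P:(lambda q:q[:,:2]/q[:,2:]*f+d['c'])(P@d['R'].T+d['t'])
    a=proj(np.array([J-.042*Y,J+.042*Y]));T=(a[1]-a[0])/np.linalg.norm(a[1]-a[0]);N=np.array([-T[1],T[0]])
    if nm=='side' and N[0]<0 or nm=='top' and N[1]>0:N=-N
    out=[]
    for y in np.arange(-.042,.0421,.003):
        P=proj(J+Y*y+.012*(np.cos(th)[:,None]*X+np.sin(th)[:,None]*[0,0,1]));p=P[np.argmax(P@N)]
        k=np.arange(-4,4.5,.05);q=p+k[:,None]*N;v=map_coordinates(im,[q[:,1],q[:,0]],order=1)
        i=np.where((v[:-1]<110)&(v[1:]>=110))[0]
        out.append((int(round(y*1e3)),round(float(k[i[-1]]),2) if len(i) else None))
    print(nm,'N',N.round(2),'px/mm x',(proj((J+.001*X)[None])-proj(J[None]))[0]@N,'z',(proj((J+[0,0,.001])[None])-proj(J[None]))[0]@N);print(out)
E
```

```text
side N [ 0.93 -0.36] px/mm x 0.3717683646958596 z 0.10207425617892535
[(-42, -0.05), (-39, -0.0), (-36, -0.0), (-33, 0.1), (-30, 0.1), (-27, 0.05), (-24, 0.05), (-21, 0.15), (-18, 0.2), (-15, 0.2), (-12, 0.35), (-9, 0.4), (-6, 0.45), (-3, 0.4), (0, 0.35), (3, 0.35), (6, 0.35), (9, 0.35), (12, 0.35), (15, 0.45), (18, 0.35), (21, 0.2), (24, 0.25), (27, 0.25), (30, 0.15), (33, 0.1), (36, 0.1), (39, -0.05), (42, -0.1)]
top N [ 0.16 -0.99] px/mm x 0.5203506055524394 z 0.08587764883577317
[(-42, 1.35), (-39, 1.2), (-36, 1.5), (-33, 1.45), (-30, 1.3), (-27, 1.25), (-24, 1.5), (-21, 1.55), (-18, 1.3), (-15, 1.2), (-12, 1.6), (-9, 1.6), (-6, 1.3), (-3, 0.9), (0, 0.75), (3, None), (6, None), (9, None), (12, 1.3), (15, None), (18, None), (21, None), (24, 1.15), (27, 0.85), (30, 1.0), (33, 4.15), (36, None), (39, None), (42, None)]
```

The silhouettes put the leaf 0.2–0.7 mm to +x of the fixed knuckles. The networks give -1.8 mm (side) and 0 mm (top) in x, within about 0.7 mm in y, and +0.5 mm in z. The wrist load is the same as in free air, so I'll hand in.

```bash
python3 -c "
from bench import robot
o=robot.get_obs();print(o['time'],o['tool_pos'],o['width'],o['wrist_force']);print(robot.close_job())"
```

```text
16.925 [0.52405413 0.15543235 0.15698383] 0.007589352754826465 [-0.31789898 -0.8597837  -2.25230196]
the job is handed in; nothing more can be done
None
```

I picked up the single-knuckle leaf by its flange and lowered its knuckle into the gap between the centrifuge's two knuckles. I handed the job in at about 17 s with the gripper still holding it there in the air; no verdict was reported.

| Direction | Last check of the leaf's hole against the hinge axis |
|---|---|
| Fore and aft (x), silhouette edges | +0.7 mm (side), +0.2 mm (top) |
| Fore and aft (x), networks | -1.8 mm (side), 0 mm (top) |
| Along the axis (y), networks | about +0.4 mm (side), -0.3 mm (top) |
| Height (z), networks | about +0.5 mm |
| Height (z), arm position | eye at about 150.4 mm against 150 mm |

- **Contact:** the wrist force stayed at the free-air level (about 2.3–3 N, the leaf's weight) all the way down, so there was no sign of pressing on the machine. The gripper opening was about 7.6–8 mm, the flange thickness.
- **Disagreements:** the networks and the edges differ by up to about 2.5 mm in x, but every reading is inside the 3 mm limit. Along the axis, the arm position alone would put the leaf about 2 mm further to +y; both cameras disagreed, so I followed the cameras.
- **Not checked:** I did not re-measure the spare leaf, pin, screwdriver, bottle and jar at the end. I planned every move to stay clear of them.

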